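Proof-pull a glued dressing stone

TASK

Proof-pull the glue joint of the green dressing stone: grip the stone, pull it straight up until the green band on its tester's shaft is coming out of the brass ring, and hold it there for at least a second without letting the red band show. Then ease it all the way back down without letting it snap back, and let go. Do not touch the brown stone or its tester, its glue is still wet.

Things in the scene. Friction and masses are not known exactly. Their poses are not given: they have to be found in the camera images.
- green_grip (a point): On the middle axis of the green dressing stone, 30 mm below its top, 143 mm above the bench at rest. The stone, 25 x 13 mm in section, stands upright, glued in a steel socket 38 x 26 mm, top 93 mm above the bench, on the plunger of a spring tester (grey housing 54 mm across on a fixed 90 x 70 mm plate). z up, x along the 25 mm side, y through the 13 mm (fingers close best along y). Sides slightly hollow.
- green_pull (a joint): Lift of the green stone's plunger, m: 0 = socket down on the brass ring atop the housing (69 mm above the bench); grows straight up, stop 0.048. A spring resists: about 5.5 N to start, 2.4 N more per 10 mm, 11.5 N at 0.025; let go, it snaps down. Its 28 mm shaft comes out of the ring: plain metal up to 0.015, then the green band until 0.035, then the red band.
- brown_stand: The other tester, of the same make, with the brown dressing stone (20 x 12 mm in section, top 158 mm above the bench) glued in its socket. Origin: centre of the underside of its fixed 90 x 70 mm base plate, on the bench under the stone; z up, x along the 90 mm side. Leave all of it alone.
- brown_pull (a joint): Lift of the brown stone's plunger, m: the same mechanism, 0 = down, grows upward. It must stay down.

How it is judged:
By the outcome, as a careful person would: the job done as asked, in the order asked, and still so for the second after the job is handed in, with the robot touching nothing.
It also fails if it takes over 35 s, if anything falls off the work surface, if the arm or the gripper's body presses on something with over 40 N, if the wrist force passes 120 N, or if a joint passes its speed limit or range.

ROBOT

A 6-joint arm with a two-finger parallel gripper is mounted at the origin on a cart in front of the work surface, level with it; the furniture and walls round the work are solid. World frame = base frame: x ahead of the robot, y to its left, z up, the work surface at z = 0. Lengths are in m, angles in degrees, forces in N, time in s.
With the tool pointing down it reaches from about 0.3 to 0.775 m from the base axis. Payload 14.6 kg.
Tool frame: the origin (TCP) lies at the very end of the fingers, on their centre line; the grasp point (between the pads) lies env.pinch_z behind it (env.pinch_z is the distance from the TCP to the grasp point, in m); z points along the fingers, y is the line along which they close (so a half turn about z gives the same grasp; the last joint's range is limited). The gripper opens to 85 mm and grips with 20 to 120 N. Pads are 22 mm wide; open, the fingers measure 114 mm over their backs; the gripper's body (76 mm by 85 mm) begins 54 mm behind the grasp point. The pads swing forward as they close: fully open they stand 13 mm farther back than shut.
Start: joints at [61.272, 17.183, 87.147, -0, 75.671, -3.816], TCP at [0.232, 0.499, 0.231] pointing down, gripper open.
Joint ranges: [-173.82, 173.82], [-45.26, 126.66], [13.44, 144.39], [-59.66, 239.66], [0, 175.72], [-146.38, 146.38]. Speed limits (degrees/s): [127.2, 127.2, 147.25, 180, 180, 180].

INTERFACE

Orientations are given as a 3x3 rotation matrix whose columns are the frame's x, y, z axes.
In Python, from rig import env, optics, workorder gives the robot as it stands.
- The arm moves only by the tool move_arm, never from a script. Its argument "series" is a list of rows, each a list of 7 numbers: the shift along the tool's x, y, z in cm, then the turn, a rotation vector about the tool's x, y, z in rad, then the finger opening in cm, from 0 to 8.54. A call has 1 to 5 rows; each row is the pose to reach, as a shift and turn from the pose commanded when the call began, along the tool's axes at that moment; what a row does not reach only later rows make up. A row lasts 1/12 s, in which the tool goes at most 41.7 mm and 7.16 degrees, less where a joint would pass 70% of its speed; a pose out of reach is approached as far as the arm can. A call with a gripper value outside its range is refused whole. The fingers move at their own pace and stop on an object; the grip force is fixed at half the most. Time passes only in rows, so rows that repeat a pose let the fingers close. It gives the time, the measured TCP pose, the force, the opening and the grip force at its end, in the units of the state.
- env.sense(): the state, without advancing time (a new reading comes with each control period).
- optics.camera(name): name is "scene" or "top" or "wrist"; returns a dict with "image" (384x512x3 uint8, red, green, blue), "K" (3x3 intrinsics, pixels), "rvec" (rotation vector, rad) and "tvec" (3), from world to camera coordinates, as OpenCV has them. Camera axes: x right, y down, z forward; pixel columns grow to the right and rows downward; lengths in m; the calibration is good to about 2 mm. A picture is of the moment at which its call begins. There is no depth.
- workorder.job_done(): hands the job in; it is judged then, once.
The state is a dict: "t": time; "qpos": joint angles; "joint_vel": joint speeds; "tau": joint torques, N m; "position": TCP position; "ee_rot": TCP orientation; "ft_force": force on the tool from outside, world axes, zero at the start; "torque": the same for the moment, N m; "grip_width": finger opening in m; "grip_force": force on a finger pad.
Only numpy, scipy, OpenCV 4.12 (cv2) and the standard library are available. Lean on these libraries where they do the work, as an engineer would, in place of code of your own. Each camera call takes 0.05 s, during which the arm holds its last target. There are 200 camera calls.

## Working session

There is one attempt and no reset: what is moved stays moved. The work goes in short steps, Python scripts to look and compute and a tool call to move; the robot and the scene stay as the last step left them, time stands still between calls to the robot, and variables do not carry over. Pictures are saved under pics/ and viewed, at most 10 in all, crops included, and the job is handed in when it is done.

Besides the shell and the picture viewer there is one more tool, called after "Emit:" in YAML: its name, and indented under it one key for each argument. move_arm: Moves the arm, as the interface text tells. Its arguments: {"type":"object","properties":{"series":{"type":"array","items":{"type":"array","items":{"type":"number"}}}},"required":["series"]}

```bash
mkdir -p pics; ls; python3 - <<'E'
from rig import env,optics
import cv2,numpy as np
s=env.sense();print(s['t'],s['position'],s['ee_rot'],env.pinch_z,s['grip_width'])
ims=[]
for n in ('scene','top'):
    c=optics.camera(n);ims.append(c['image'][:,:,::-1]);np.savez('pics/'+n,**c)
    R=cv2.Rodrigues(c['rvec'])[0];print(n,(-R.T@c['tvec'].reshape(3)).round(3),c['K'][0,0])
    cv2.imwrite(f'pics/{n}.png',cv2.resize(ims[-1],(800,600)))
E
```

```text
pics
0.0 [0.23155089 0.49863409 0.230693  ] [[-9.06973160e-01  4.21188017e-01 -5.84354963e-04]
 [ 4.21188411e-01  9.06972587e-01 -1.02455473e-03]
 [ 9.84637573e-05 -1.17536718e-03 -9.99999304e-01]] 0.0187 0.08551179669555717
scene [-0.017 -0.368  0.646] 405.8710091396914
top [0.406 0.005 1.061] 450.20715974490156
```

View pics/scene.png

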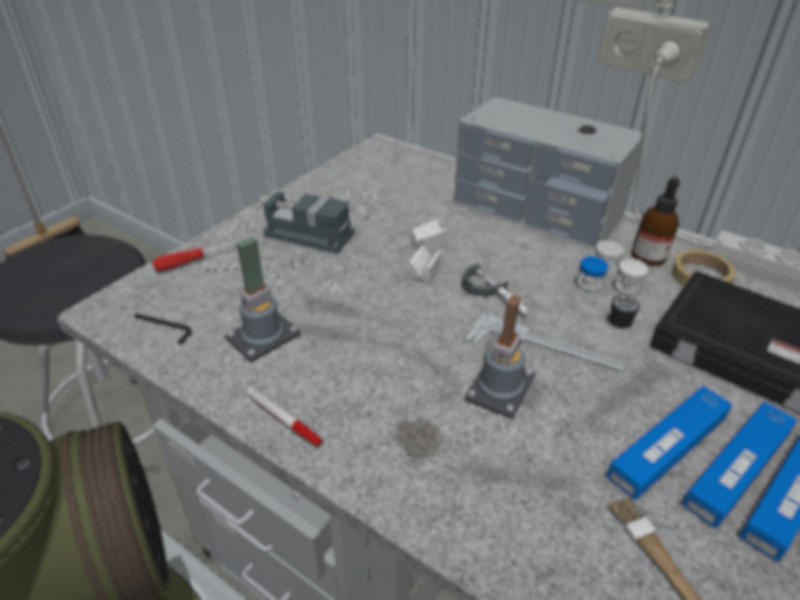

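View pics/top.png

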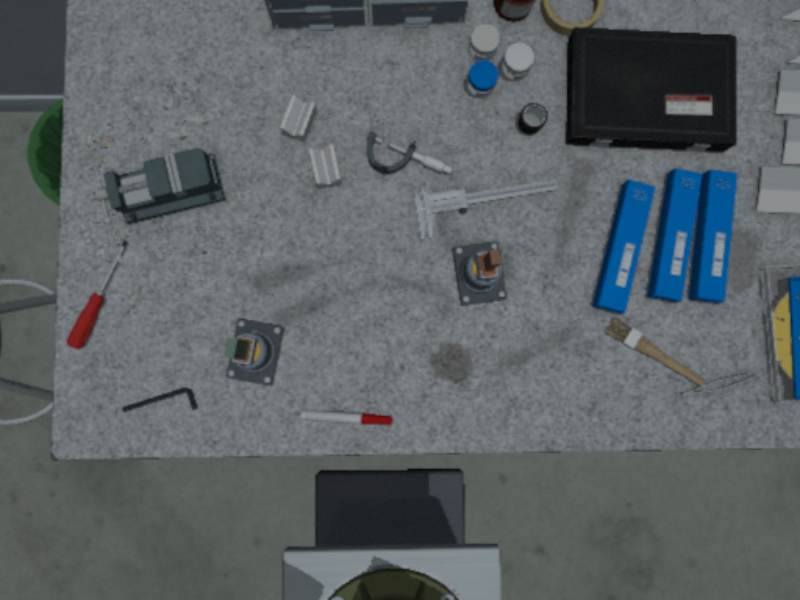

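The scene view shows the green stone near (250,265) and the brown one near (511,320), both in 800x600 px. In the top view the green tester's plate is at about (256,351), with its stone top at (237,348). The brown plate is at about (480,272).

```bash
cat > h.py <<'E'
import cv2,numpy as np
def ray(c,uv,z):
    R=cv2.Rodrigues(c['rvec'])[0];o=-R.T@np.ravel(c['tvec'])
    d=R.T@np.linalg.inv(c['K'])@np.array([uv[0],uv[1],1.]);return o+d*(z-o[2])/d[2]
def proj(c,p): return cv2.projectPoints(np.array(p,float).reshape(-1,1,3),c['rvec'],c['tvec'],c['K'],None)[0].reshape(-1,2)
def tri(c1,u1,c2,u2):
    P=[c['K']@np.c_[cv2.Rodrigues(c['rvec'])[0],np.ravel(c['tvec'])] for c in(c1,c2)]
    X=cv2.triangulatePoints(P[0],P[1],np.array(u1,float).reshape(2,1),np.array(u2,float).reshape(2,1)).ravel();return X[:3]/X[3]
E
python3 - <<'E'
from h import *
from rig import env
T=np.load('pics/top.npz');S=np.load('pics/scene.npz')
print('base axes px',proj(T,[[0,0,0],[.3,0,0],[.3,.3,0],[.23,.5,.23]])*800/512, proj(S,[[.23,.5,.23]])*800/512)
for nm,(x0,y0,x1,y1) in dict(green=(215,305,300,400),brown=(440,230,520,315)).items():
    k=512/800;x0,y0,x1,y1=[int(v*k) for v in(x0,y0,x1,y1)]
    im=T['image'][y0:y1,x0:x1];hsv=cv2.cvtColor(im,cv2.COLOR_RGB2HSV)
    m=(hsv[...,2]<90).astype('uint8')
    m=cv2.morphologyEx(m,cv2.MORPH_CLOSE,np.ones((9,9)))
    c=max(cv2.findContours(m,0,1)[0],key=cv2.contourArea)
    r=cv2.minAreaRect(c);b=cv2.boxPoints(r)+[x0,y0]
    w=np.array([ray(T,p,.006) for p in b]);print(nm,r[1],w.mean(0).round(4),np.linalg.norm(np.diff(w,axis=0),axis=1).round(4))
    print(w[:,:2].round(3).tolist(),[np.degrees(np.arctan2(*(w[i+1]-w[i])[[1,0]])).round(1) for i in range(2)])
# green stone
for c,n,box in((T,'top',(215,325,265,375)),(S,'scene',(225,225,275,300))):
    k=512/800;x0,y0,x1,y1=[int(v*k) for v in box]
    a=c['image'][y0:y1,x0:x1].astype(int);m=((a[...,1]-a[...,0]>8)&(a[...,1]-a[...,2]>3)).astype('uint8')
    ys,xs=np.nonzero(m);print(n,len(xs),xs.min()+x0,xs.max()+x0,ys.min()+y0,ys.max()+y0)
    for r in m: print(''.join('.#'[v] for v in r))
a=T['image'][190:262,134:186][:,:,::-1];cv2.imwrite('pics/c1.png',cv2.resize(a,None,fx=8,fy=8,interpolation=cv2.INTER_CUBIC))
E
```

```text
base axes px [[391.39860379 654.43238343]
 [389.50123554 443.76496264]
 [186.13227276 446.55291512]
 [-50.21313698 532.96221687]] [[-46.20224233 201.40138471]]
green (30.79022979736328, 39.419334411621094) [0.4391 0.1997 0.006 ] [0.0912 0.0719 0.0913]
[[0.402, 0.243], [0.491, 0.226], [0.477, 0.156], [0.387, 0.173]] [np.float64(-10.6), np.float64(-101.9)]
brown (38.82286834716797, 33.861480712890625) [ 0.5556 -0.1409  0.006 ] [0.0811 0.0929 0.0804]
[[0.597, -0.096], [0.607, -0.176], [0.514, -0.186], [0.505, -0.106]] [np.float64(-83.2), np.float64(-174.4)]
top 108 143 157 216 228
................................
................................
................................
................................
................................
................................
................................
................................
.........##.....................
.........######.................
........########................
........#######...#.#...........
........#######.##..#...........
........######.##..##...........
........#############...........
.......#######......
[... 1450 characters left out ...]
.......
...........###########..........
...........###########..........
...........############.........
............###########.........
............###########.........
............###########.........
............############........
.............###########........
.............###########........
.............###########........
.............###########........
.............##########.........
..............#######...........
..............#####.............
................#...............
................................
................................
................................
................................
................................
................................
```

View pics/c1.png

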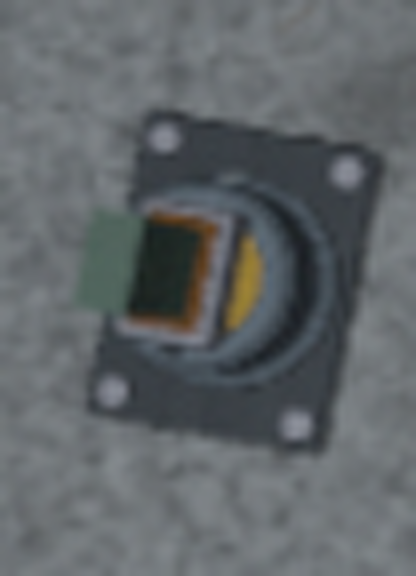

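The crop shows the plate centre at full-frame px of about (163.6,225.4), and the light green stone top centred at about (148,222.2). The long axis is turned about -11° from +x.

```bash
cat >> h.py <<'E'
def plan(s,xy,z,yaw):
    from scipy.spatial.transform import Rotation as Ro
    R=np.array(s['ee_rot']);y=np.array([-np.sin(yaw),np.cos(yaw),0]);y=y*np.sign(y@R[:,1]);zz=np.array([0,0,-1.])
    G=np.c_[np.cross(y,zz),y,zz]
    return (R.T@(np.array([*xy,z])-s['position'])*100).round(2),Ro.from_matrix(R.T@G).as_rotvec().round(3)
E
python3 - <<'E'
from h import *
from rig import env
T=np.load('pics/top.npz');S=np.load('pics/scene.npz')
print(ray(T,(163.6,225.4),.006),ray(T,(148,222.2),.173))
xy=ray(T,(148,222.2),.173)[:2]
print(proj(S,[[*xy,.173],[*xy,.095]]),proj(S,[[.438,.2,.173]]))
s=env.sense();print(plan(s,(.438,.20),.23,np.radians(-11)))
E
```

```text
[0.43772969 0.19817372 0.006     ] [0.43919987 0.19800267 0.173     ]
[[158.59649794 154.81238028]
 [163.69866582 184.39609007]] [[157.49192789 154.75877683]]
(array([-31.3 , -18.39,   0.09]), array([-0.001, -0.   , -0.243]))
```

Emit:
move_arm:
  series:
    - [-3,-1.8,0,0,0,-0.05,8.5]
    - [-6.5,-3.8,-0.5,0,0,-0.12,8.5]
    - [-10,-5.9,-1,0,0,-0.18,8.5]
    - [-13.5,-8,-1,0,0,-0.24,8.5]
    - [-17,-10,-1,0,0,-0.243,8.5]

```text
t: 0.52
position: [0.3442, 0.3348, 0.2414]
ee_rot: [[-0.982, 0.186, 0.0], [0.186, 0.982, 0.0], [-0.0, 0.0, -1.0]]
ft_force: [1.3, 1.2, -0.3]
grip_width: 0.0851
grip_force: 0.0
```

```bash
python3 - <<'E'
from h import *
from rig import env
s=env.sense();print(s['t'],s['position'],plan(s,(.438,.198),.23,np.radians(-11)))
E
```

```text
0.5167 [0.34424147 0.33479613 0.24135617] (array([-11.76, -11.69,   1.14]), array([0.   , 0.   , 0.005]))
```

Emit:
move_arm:
  series:
    - [-2.5,-2.5,0,0,0,0,8.5]
    - [-5,-5,0,0,0,0,8.5]
    - [-7.5,-7.5,0,0,0,0,8.5]
    - [-10,-10,0,0,0,0,8.5]
    - [-11.7,-11.7,0,0,0,0,8.5]

```text
t: 0.93
position: [0.4373, 0.1969, 0.2411]
ee_rot: [[-0.981, 0.192, -0.0], [0.192, 0.981, -0.0], [0.0, -0.0, -1.0]]
ft_force: [-0.1, 0.5, 0.6]
grip_width: 0.0852
grip_force: 0.0
```

Emit:
move_arm:
  series:
    - [0,0,0,0,0,0,8.5]
    - [0,0,0,0,0,0,8.5]

```text
t: 1.1
position: [0.4366, 0.1986, 0.241]
ee_rot: [[-0.981, 0.193, -0.001], [0.193, 0.981, -0.0], [0.001, -0.0, -1.0]]
ft_force: [0.6, 0.6, -0.2]
grip_width: 0.0848
grip_force: 0.0
```

```bash
python3 - <<'E'
from h import *
from rig import env,optics
s=env.sense();print(s['t'],s['position'],plan(s,(.438,.198),.124,np.radians(-11)))
c=optics.camera('wrist');np.savez('pics/wrist',**c);
print((-cv2.Rodrigues(c['rvec'])[0].T@np.ravel(c['tvec'])).round(3),proj(c,[[.438,.198,.173],[.438,.198,.143],[.438,.198,.006]])*800/512)
cv2.imwrite('pics/w1.png',cv2.resize(c['image'][:,:,::-1],(800,600)))
E
```

```text
1.1 [0.43657316 0.19855214 0.24099036] (array([-0.16, -0.02, 11.7 ]), array([-0.   , -0.001, -0.002]))
[0.367 0.213 0.384] [[397.25824606 327.41142341]
 [397.41850893 307.59473786]
 [397.84450732 254.91955631]]
```

View pics/w1.png

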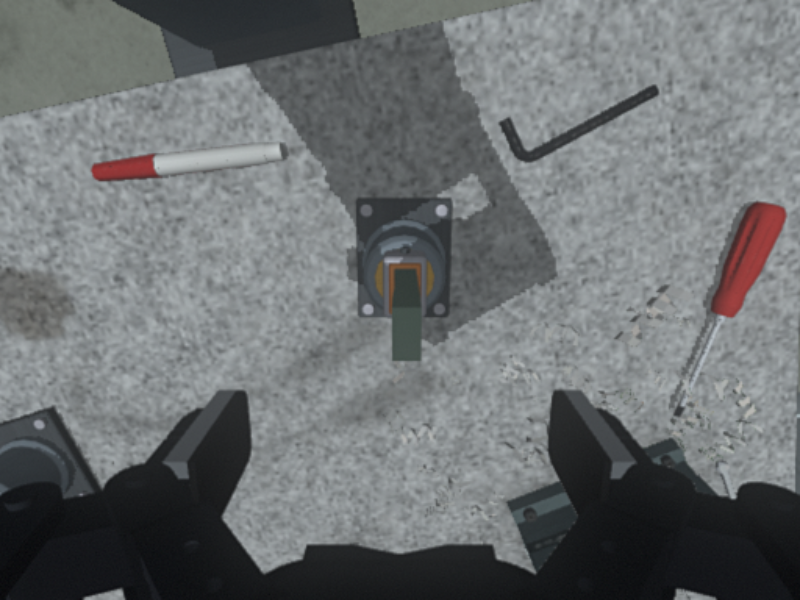

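The wrist view shows the stone's top face centred at about (407,333), against a finger midline at about column 400. The plate centre is at about (404,257). So the stone lies about 3 mm further along tool +y than I estimated, and I'll correct for that while descending.

Emit:
move_arm:
  series:
    - [-0.1,0.1,0,0,0,0,8.5]
    - [-0.28,0.3,1,0,0,0,8.5]
    - [-0.28,0.3,2.5,0,0,0,8.5]
    - [-0.28,0.3,4,0,0,0,8.5]
    - [-0.28,0.3,5.5,0,0,0,8.5]

```text
t: 1.57
position: [0.4391, 0.2026, 0.1849]
ee_rot: [[-0.982, 0.189, -0.0], [0.189, 0.982, -0.0], [0.0, -0.0, -1.0]]
ft_force: [-0.3, 0.8, -0.2]
grip_width: 0.0852
grip_force: 0.0
```

Emit:
move_arm:
  series:
    - [0,0,1.5,0,0,0,8.5]
    - [0,0,3,0,0,0,8.5]
    - [0,0,4.5,0,0,0,8.5]
    - [0,0,6,0,0,0,8.5]
    - [0,0,6,0,0,0,8.5]

```text
t: 1.98
position: [0.4379, 0.202, 0.1232]
ee_rot: [[-0.982, 0.189, -0.004], [0.189, 0.982, -0.002], [0.004, -0.002, -1.0]]
ft_force: [-0.5, 0.0, -0.3]
grip_width: 0.0851
grip_force: 0.0
```

```bash
python3 - <<'E'
from h import *
from rig import env,optics
s=env.sense();print(s['t'],s['position'],s['ft_force'])
c=optics.camera('wrist')
cv2.imwrite('pics/w2.png',cv2.resize(c['image'][:,:,::-1],(800,600)))
E
```

```text
1.9833 [0.4379416  0.20202135 0.12315569] [-0.51445974  0.00158525 -0.3016061 ]
```

View pics/w2.png

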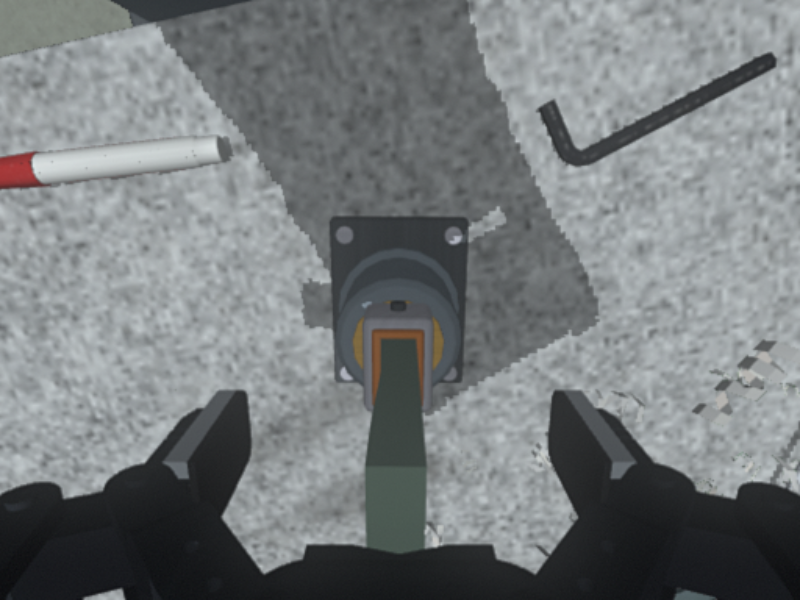

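The stone stands between the fingers: its top spans columns 366–427 (centre 396), against a finger midline of 400. That leaves it about 0.7 mm off, so I'll close.

Emit:
move_arm:
  series:
    - [0,-0.06,0,0,0,0,6]
    - [0,-0.06,0,0,0,0,4]
    - [0,-0.06,0,0,0,0,2.5]
    - [0,-0.06,0,0,0,0,2]
    - [0,-0.06,0,0,0,0,2]

```text
t: 2.45
position: [0.4397, 0.2013, 0.1267]
ee_rot: [[-0.982, 0.191, 0.001], [0.191, 0.982, 0.0], [-0.001, 0.0, -1.0]]
ft_force: [0.1, 0.6, -1.1]
grip_width: 0.0249
grip_force: 0.0
```

Emit:
move_arm:
  series:
    - [0,0,0,0,0,0,2]
    - [0,0,0,0,0,0,1.5]
    - [0,0,0,0,0,0,1]
    - [0,0,0,0,0,0,0.5]
    - [0,0,0,0,0,0,0]

```text
t: 2.87
position: [0.4395, 0.201, 0.1265]
ee_rot: [[-0.982, 0.191, 0.0], [0.191, 0.982, -0.0], [-0.0, -0.0, -1.0]]
ft_force: [-2.3, -3.2, 5.8]
grip_width: 0.0126
grip_force: 58.7
```

Emit:
move_arm:
  series:
    - [0,0,0,0,0,0,0]
    - [0,0,0,0,0,0,0]
    - [0,0,0,0,0,0,0]
    - [0,0,0,0,0,0,0]

```text
t: 3.2
position: [0.4395, 0.201, 0.1265]
ee_rot: [[-0.982, 0.191, 0.0], [0.191, 0.982, -0.0], [-0.0, -0.0, -1.0]]
ft_force: [-2.8, -3.1, 5.7]
grip_width: 0.0123
grip_force: 58.7
```

Gripped at TCP z = 0.1265. Now I'll pull slowly.

Emit:
move_arm:
  series:
    - [0,0,-0.1,0,0,0,0]
    - [0,0,-0.3,0,0,0,0]
    - [0,0,-0.5,0,0,0,0]
    - [0,0,-0.7,0,0,0,0]
    - [0,0,-0.9,0,0,0,0]

```text
t: 3.62
position: [0.4394, 0.201, 0.1352]
ee_rot: [[-0.982, 0.191, -0.0], [0.191, 0.982, -0.0], [0.0, -0.0, -1.0]]
ft_force: [4.1, -2.9, -8.7]
grip_width: 0.0122
grip_force: 58.3
```

Emit:
move_arm:
  series:
    - [0,0,-0.2,0,0,0,0]
    - [0,0,-0.4,0,0,0,0]
    - [0,0,-0.6,0,0,0,0]
    - [0,0,-0.8,0,0,0,0]
    - [0,0,-1.0,0,0,0,0]

```text
t: 4.03
position: [0.4394, 0.201, 0.1453]
ee_rot: [[-0.982, 0.191, -0.0], [0.191, 0.982, -0.0], [0.0, -0.0, -1.0]]
ft_force: [5.3, -2.7, -10.1]
grip_width: 0.0122
grip_force: 58.3
```

Emit:
move_arm:
  series:
    - [0,0,-0.2,0,0,0,0]
    - [0,0,-0.4,0,0,0,0]
    - [0,0,-0.5,0,0,0,0]
    - [0,0,-0.5,0,0,0,0]

```text
t: 4.37
position: [0.4394, 0.201, 0.1502]
ee_rot: [[-0.982, 0.191, -0.0], [0.191, 0.982, -0.0], [0.0, -0.0, -1.0]]
ft_force: [4.6, -3.5, -11.3]
grip_width: 0.0121
grip_force: 58.4
```

```bash
python3 - <<'E'
from h import *
from rig import env,optics
s=env.sense();print(s['t'],s['position'],s['ft_force'],s['grip_width'])
c=optics.camera('wrist')['image'];b=optics.camera('scene')['image'][130:240,130:200]
cv2.imwrite('pics/w3.png',np.hstack([cv2.resize(x,(400,600) if i else (400,300))[:300] if not i else cv2.resize(b,(382,600))[:, :] [150:450] for i,x in enumerate((c,b))])[:,:,::-1])
E
```

```text
4.3667 [0.4394014  0.20103405 0.15023395] [  4.60031337  -3.48286021 -11.31845383] 0.01212385106226483
```

View pics/w3.png

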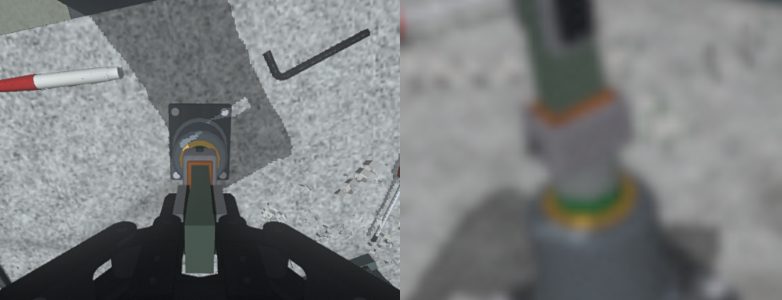

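The scene crop shows the green band emerging from the brass ring at about (583,203), with no red showing. Lift is 23.7 mm and the 11.3 N reading matches the spring, so I'll hold here.

Emit:
move_arm:
  series:
    - [0,0,0,0,0,0,0]
    - [0,0,0,0,0,0,0]
    - [0,0,0,0,0,0,0]
    - [0,0,0,0,0,0,0]
    - [0,0,0,0,0,0,0]

```text
t: 4.88
position: [0.4394, 0.201, 0.15]
ee_rot: [[-0.982, 0.191, -0.0], [0.191, 0.982, -0.0], [0.0, -0.0, -1.0]]
ft_force: [5.2, -1.7, -12.1]
grip_width: 0.0127
grip_force: 58.4
```

Emit:
move_arm:
  series:
    - [0,0,0,0,0,0,0]
    - [0,0,0,0,0,0,0]
    - [0,0,0,0,0,0,0]
    - [0,0,0,0,0,0,0]
    - [0,0,0,0,0,0,0]

```text
t: 5.3
position: [0.4394, 0.2011, 0.1501]
ee_rot: [[-0.982, 0.191, -0.0], [0.191, 0.982, -0.0], [0.0, -0.0, -1.0]]
ft_force: [4.3, -3.7, -11.1]
grip_width: 0.0127
grip_force: 58.4
```

Emit:
move_arm:
  series:
    - [0,0,0,0,0,0,0]
    - [0,0,0,0,0,0,0]
    - [0,0,0,0,0,0,0]
    - [0,0,0,0,0,0,0]
    - [0,0,0,0,0,0,0]

```text
t: 5.72
position: [0.4394, 0.201, 0.1501]
ee_rot: [[-0.982, 0.191, -0.0], [0.191, 0.982, -0.0], [0.0, -0.0, -1.0]]
ft_force: [5.5, -2.9, -12.0]
grip_width: 0.0123
grip_force: 58.4
```

Emit:
move_arm:
  series:
    - [0,0,0,0,0,0,0]
    - [0,0,0,0,0,0,0]
    - [0,0,0,0,0,0,0]
    - [0,0,0,0,0,0,0]
    - [0,0,0,0,0,0,0]

```text
t: 6.13
position: [0.4394, 0.201, 0.1501]
ee_rot: [[-0.982, 0.191, -0.0], [0.191, 0.982, -0.0], [0.0, -0.0, -1.0]]
ft_force: [4.8, -3.3, -10.8]
grip_width: 0.0124
grip_force: 58.4
```

Emit:
move_arm:
  series:
    - [0,0,0.1,0,0,0,0]
    - [0,0,0.25,0,0,0,0]
    - [0,0,0.4,0,0,0,0]
    - [0,0,0.55,0,0,0,0]
    - [0,0,0.7,0,0,0,0]

```text
t: 6.55
position: [0.4395, 0.201, 0.1431]
ee_rot: [[-0.982, 0.191, -0.0], [0.191, 0.982, -0.0], [0.0, -0.0, -1.0]]
ft_force: [4.5, -2.8, -9.3]
grip_width: 0.0125
grip_force: 58.4
```

Emit:
move_arm:
  series:
    - [0,0,0.15,0,0,0,0]
    - [0,0,0.3,0,0,0,0]
    - [0,0,0.45,0,0,0,0]
    - [0,0,0.6,0,0,0,0]
    - [0,0,0.75,0,0,0,0]

```text
t: 6.97
position: [0.4394, 0.2011, 0.1357]
ee_rot: [[-0.982, 0.191, -0.0], [0.191, 0.982, -0.0], [0.0, -0.0, -1.0]]
ft_force: [4.4, -4.4, -7.5]
grip_width: 0.0125
grip_force: 58.7
```

Emit:
move_arm:
  series:
    - [0,0,0.15,0,0,0,0]
    - [0,0,0.3,0,0,0,0]
    - [0,0,0.4,0,0,0,0]
    - [0,0,0.5,0,0,0,0]
    - [0,0,0.55,0,0,0,0]

```text
t: 7.38
position: [0.4395, 0.2011, 0.1303]
ee_rot: [[-0.982, 0.191, -0.0], [0.191, 0.982, -0.0], [0.0, -0.0, -1.0]]
ft_force: [3.0, -3.7, -6.4]
grip_width: 0.0125
grip_force: 58.9
```

Emit:
move_arm:
  series:
    - [0,0,0.1,0,0,0,0]
    - [0,0,0.2,0,0,0,0]
    - [0,0,0.27,0,0,0,0]
    - [0,0,0.33,0,0,0,0]
    - [0,0,0.37,0,0,0,0]

```text
t: 7.8
position: [0.4395, 0.2011, 0.1266]
ee_rot: [[-0.982, 0.191, -0.0], [0.191, 0.982, -0.0], [0.0, -0.0, -1.0]]
ft_force: [1.9, -3.8, -5.9]
grip_width: 0.0121
grip_force: 59.1
```

Emit:
move_arm:
  series:
    - [0,0,0.02,0,0,0,0]
    - [0,0,0.03,0,0,0,0]
    - [0,0,0.03,0,0,0,0]

```text
t: 8.05
position: [0.4395, 0.2011, 0.1266]
ee_rot: [[-0.982, 0.191, 0.0], [0.191, 0.982, -0.0], [-0.0, -0.0, -1.0]]
ft_force: [1.1, -4.5, -4.0]
grip_width: 0.0123
grip_force: 59.5
```

Emit:
move_arm:
  series:
    - [0,0,0.02,0,0,0,0]
    - [0,0,0.04,0,0,0,0]
    - [0,0,0.06,0,0,0,0]
    - [0,0,0.06,0,0,0,0]

```text
t: 8.38
position: [0.4395, 0.2011, 0.1265]
ee_rot: [[-0.982, 0.191, 0.0], [0.191, 0.982, -0.0], [-0.0, -0.0, -1.0]]
ft_force: [-3.5, -6.4, 4.1]
grip_width: 0.0122
grip_force: 60.7
```

The stone is seated, with the force now pressing down. I'll release.

Emit:
move_arm:
  series:
    - [0,0,0,0,0,0,2.5]
    - [0,0,0,0,0,0,4]
    - [0,0,0,0,0,0,6]
    - [0,0,0,0,0,0,8]
    - [0,0,0,0,0,0,8.5]

```text
t: 8.8
position: [0.4395, 0.2013, 0.1258]
ee_rot: [[-0.982, 0.191, 0.0], [0.191, 0.982, 0.0], [-0.0, 0.0, -1.0]]
ft_force: [-0.2, -0.0, 0.7]
grip_width: 0.0721
grip_force: 0.0
```

Emit:
move_arm:
  series:
    - [0,0,0,0,0,0,8.5]
    - [0,0,0,0,0,0,8.5]
    - [0,0,-1,0,0,0,8.5]
    - [0,0,-2.5,0,0,0,8.5]
    - [0,0,-4,0,0,0,8.5]

```text
t: 9.22
position: [0.4394, 0.2012, 0.1667]
ee_rot: [[-0.982, 0.191, -0.0], [0.191, 0.982, -0.0], [0.0, -0.0, -1.0]]
ft_force: [0.4, -0.6, 0.9]
grip_width: 0.0847
grip_force: 0.0
```

Emit:
move_arm:
  series:
    - [0,0,-2,0,0,0,8.5]
    - [0,0,-4,0,0,0,8.5]
    - [0,0,-6,0,0,0,8.5]
    - [0,0,-7.5,0,0,0,8.5]
    - [0,0,-7.5,0,0,0,8.5]

```text
t: 9.63
position: [0.4403, 0.2015, 0.2444]
ee_rot: [[-0.982, 0.191, 0.005], [0.191, 0.982, 0.002], [-0.005, 0.003, -1.0]]
ft_force: [0.1, 0.5, 0.1]
grip_width: 0.0852
grip_force: 0.0
```

```bash
python3 - <<'E'
from h import *
from rig import env,optics
s=env.sense();print(s['t'],s['position'],s['ft_force'],s['grip_width'])
c=optics.camera('scene')['image'];cv2.imwrite('pics/s2.png',cv2.resize(c[130:290,120:350],(800,556))[:,:,::-1])
E
```

```text
9.6333 [0.44034969 0.20151002 0.24441533] [0.0854593  0.47242027 0.11925001] 0.08518057997512717
```

View pics/s2.png

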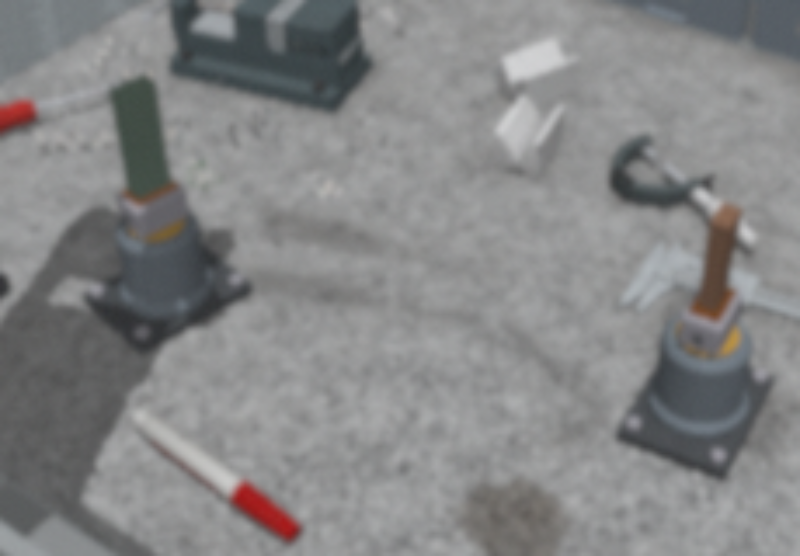

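The green socket, at about (155,210), is back down on its ring. The brown tester, at about (710,330), is untouched and the gripper is clear.

Emit:
move_arm:
  series:
    - [0,0,0,0,0,0,8.5]
    - [0,0,0,0,0,0,8.5]
    - [0,0,0,0,0,0,8.5]

```text
t: 9.93
position: [0.4392, 0.2011, 0.2398]
ee_rot: [[-0.982, 0.191, -0.001], [0.191, 0.982, -0.001], [0.001, -0.001, -1.0]]
ft_force: [0.2, 0.9, 0.0]
grip_width: 0.0852
grip_force: 0.0
```

```bash
python3 -c "
from rig import workorder
print(workorder.job_done())"
```

```text
the job is handed in; nothing more can be done
None
```

The green stone was pulled to about 24 mm with the green band showing and no red, held there for about 1.8 s, eased back down onto its ring and released; the brown stone and its tester were not touched, and the job was handed in at about 10 s (no verdict was returned).

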